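# Sleeve over the rotary table's clamping stud

### The arm

A 6-joint arm with a two-finger parallel gripper is mounted at the origin on the work surface. World frame = base frame: x ahead of the robot, y to its left, z up, the work surface at z = 0. Lengths are in m, angles in degrees, forces in N, time in s.
With the tool pointing down it reaches from about 0.4 to 0.825 m from the base axis. Payload 7 kg.
Tool frame: the origin (TCP) lies at the very end of the fingers, on their centre line; the grasp point (between the pads) lies 19 mm behind it; z points along the fingers, y is the direction in which the jaws open and shut (so a half turn about z gives the same grasp; the last joint's range is limited). The gripper opens to 88 mm and grips with 3 to 60 N. Pads are 19 mm wide; open, the fingers measure 130 mm over their backs; the gripper's body (78 mm by 193 mm) begins 47 mm behind the grasp point.
Start: joints at [89.559, 20.546, 0.682, 0, -70.136, -16.507], TCP at [0.197, 0.646, 0.227] pointing down, gripper open.
Joint ranges: [-176.03, 176.03], [-82.01, 121.73], [-58.28, 71.71], [-173.87, 95.51], [-174.79, -0.11], [-173.66, 173.66]. Speed limits (degrees/s): [136.94, 136.94, 172.46, 180, 180, 180].

### API

Orientations are given as [roll, pitch, yaw] about the fixed x, y, z axes, in that order (R = Rz(yaw) Ry(pitch) Rx(roll)).
In Python, from plant import telemetry, optics, ctrl gives the robot as it stands.
- The arm moves only by the tool servo_tool, never from a script. Its argument "rows" is a list of rows, each a list of 3 entries, a list of its own where there are three numbers: the shift along the tool's x, y, z in m, then the turn, a rotation vector about the tool's x, y, z in units of 6 degrees (1.0 is 6 degrees), then the closure, from 0 (fully open) to 1 (shut). A call has 1 to 20 rows; each row shifts and turns the commanded pose from where the row before left it, along the tool's axes as they then stand; what a row does not reach is not made up. A row lasts 1/12 s, in which the tool goes at most 41.7 mm and 7.16 degrees, less where a joint would pass 70% of its speed; a pose out of reach is approached as far as the arm can. A call is refused whole if a number of a shift passes 0.0417 or a number of a turn 1, either way. A call with a gripper value outside its range is refused whole. The fingers move at their own pace and stop on an object; the grip force is fixed at half the most. Time passes only in rows, so rows that do not move let the fingers close. It gives the time, the measured TCP pose, the force and the opening at its end, in the units of the state.
- telemetry.get_obs(): the state, without advancing time (a new reading comes with each control period).
- optics.snapshot(name): name is "side" or "top"; returns the picture (384x512x3 uint8, red, green, blue); there is no depth.
- optics.camera_info(name): a dict with "mtx" (3x3 intrinsics, pixels), "rvec" (rotation vector, rad) and "tvec" (3), from world to camera coordinates, as OpenCV has them. Camera axes: x right, y down, z forward; pixel columns grow to the right and rows downward; lengths in m; the calibration is good to about 2 mm. A picture is of the moment at which its call begins. camera_info takes no time and is no camera call.
- ctrl.close_job(): hands the job in, once; it reports no verdict.
The state is a dict: "clock": time; "joint_pos": joint angles; "qvel": joint speeds; "tau": joint torques, N m; "tool_pos": TCP position; "orientation": TCP orientation; "force": force on the tool from outside, world axes, zero at the start; "moment": the same for the moment, N m; "opening": finger opening in m.
Only numpy, scipy, OpenCV 4.12 (cv2) and the standard library are available. Lean on these libraries where they do the work, as an engineer would, in place of code of your own. Each camera call takes 0.05 s, during which the arm holds its last target.

### The job

Put the tall spacer sleeve over the upright stud on the rotary table and lower it all the way down, so that it stands flat on the table's face with the stud inside it, then let go; do not let it drop from above. Leave the short collar and the solid slug standing where they are on the bench.

Things in the scene. Friction and masses are not known exactly. Their poses are not given: they have to be found in the camera images.
- sleeve_mid (a point): the tall spacer sleeve: a plain steel tube standing upright on the bench, 50 mm outside diameter, 36 mm bore right through, 50 mm high, about 0.4 kg. The point is its centre, half-way up (25 mm above its underside); z is its axis, up. The slug has no bore, the collar is lower.
- stud_foot (a point): foot of the clamping stud: on its axis, level with the flat face of the small rotary table (pale green base, handwheel, round steel top 206 mm wide, face 85 mm above the bench). The stud is a fixed upright threaded steel rod, 17 mm thick, tapered tip, 62 mm tall above this point, 45 mm from the top's centre. z up along the stud, x away from the centre. Only the stud stands above the face.
- collar_mid (a point): bystander: the short collar, a steel ring standing flat on the bench, 50 mm outside diameter, 36 mm bore, 18 mm high. The point is its centre, 9 mm above its underside.
- slug_mid (a point): bystander: the solid slug, a plain solid steel cylinder standing upright on the bench, 50 mm in diameter, 50 mm high, no bore. The point is its centre, 25 mm above its underside.
Things that resemble listed ones, but are neither listed nor needed, are in the scene too. What is shaped like the part that bears sleeve_mid but brown, red or yellow is not meant.

How it is judged (in metres and radians):
At the end, for the whole second after the job is handed in: The tall sleeve stands at rest around the stud: its centre within 15 mm of the stud's axis, 18 to 32 mm above the table's face (fully down is 25 mm), its axis within 10 degrees of the stud's. The short collar and the solid slug stand upright (within 10 degrees) within 40 mm of where they began (horizontal distance between sleeve_mid and stud_foot below 0.015 m and z of sleeve_mid in the frame of stud_foot between 0.018 and 0.032 m and angle between the z axis of sleeve_mid and the z axis of stud_foot, either way round below 0.17 rad and linear speed of sleeve below 0.02 m/s and distance of each of collar_mid, slug_mid from where it was at the start of the episode below 0.04 m and angle between each of collar_mid, slug_mid's own z axis and vertical below 0.17 rad); the robot touches nothing.
It fails at once if the sleeve is let go over the rotary table with its underside more than 15 mm above the face (horizontal distance between sleeve_mid and stud_foot below 0.05 m and z of sleeve_mid in the frame of stud_foot above 0.04 m and contact force between sleeve and the fingers below 0.1 N).
It fails at once if the short collar is moved more than 40 mm or tipped over (distance of collar_mid from where it was at the start of the episode above 0.04 m or angle between collar_mid's own z axis and vertical above 0.5 rad).
It fails at once if the solid slug is moved more than 40 mm or tipped over (distance of slug_mid from where it was at the start of the episode above 0.04 m or angle between slug_mid's own z axis and vertical above 0.5 rad).
It also fails if it takes over 42 s, if anything falls off the work surface, if the arm or the gripper's body presses on something with over 40 N, if the wrist force passes 120 N, or if a joint passes its speed limit or range.

## Working session

There is one attempt and no reset: what is moved stays moved. The work goes in short steps, Python scripts to look and compute and a tool call to move; the robot and the scene stay as the last step left them, time stands still between calls to the robot, and variables do not carry over. Pictures are saved under pics/ and viewed, and the job is handed in when it is done.

Besides the shell and the picture viewer there is one more tool, called after "Call:" by a JSON object that holds its "api" and its "payload", one argument or row to a line. servo_tool: Moves the arm, as the interface text tells. Its arguments: {"type":"object","properties":{"rows":{"type":"array"}},"required":["rows"]}

```bash
mkdir -p pics
python3 - <<'E'
from plant import telemetry, optics
import cv2
for n in("side","top"):
    im=optics.snapshot(n); cv2.imwrite(f"pics/{n}0.png",cv2.resize(im[:,:,::-1],(800,600),interpolation=cv2.INTER_CUBIC)); cv2.imwrite(f"pics/raw_{n}0.png",im[:,:,::-1])
    print(n,optics.camera_info(n))
o=telemetry.get_obs();print(o)
E
```

```text
side {'mtx': array([[347.77329012,   0.        , 254.42852568],
       [  0.        , 347.77329012, 190.48488766],
       [  0.        ,   0.        ,   1.        ]]), 'rvec': array([ 2.18055355, -0.06681064,  0.02997874]), 'tvec': array([-0.5350227 ,  0.05375448,  0.86814892])}
top {'mtx': array([[385.24589371,   0.        , 252.42548334],
       [  0.        , 385.24589371, 191.9005046 ],
       [  0.        ,   0.        ,   1.        ]]), 'rvec': array([ 2.17451695, -2.11285485,  0.12366121]), 'tvec': array([-0.07638435,  0.56257511,  0.83578238])}
{'clock': 0.1, 'joint_pos': array([ 8.95565894e+01,  2.05879738e+01,  6.41726344e-01, -1.43130075e-02,
       -7.01359247e+01, -1.65067166e+01]), 'qvel': array([-0.02418154, -0.05624993,  0.10892924,  0.13383846,  0.08291132,
        0.10046631]), 'tau': array([-1.34024787e-03, -5.84164953e+01,  2.93750435e+01,  7.01558903e+00,
        1.01313862e-02, -4.87436625e-05]), 'tool_pos': array([0.19671081, 0.64527827, 0.22574042]), 'orientation': array([ 1.79917391e+02, -1.04476355e-02, -1.69549928e+01]), 'force': array([ 0.11397456, -0.73114526, -0.14903915]), 'moment': array([ 0.02443238, -0.03089467,  0.01765295]), 'opening': 0.08759620153500514}
```

View pics/top0.png

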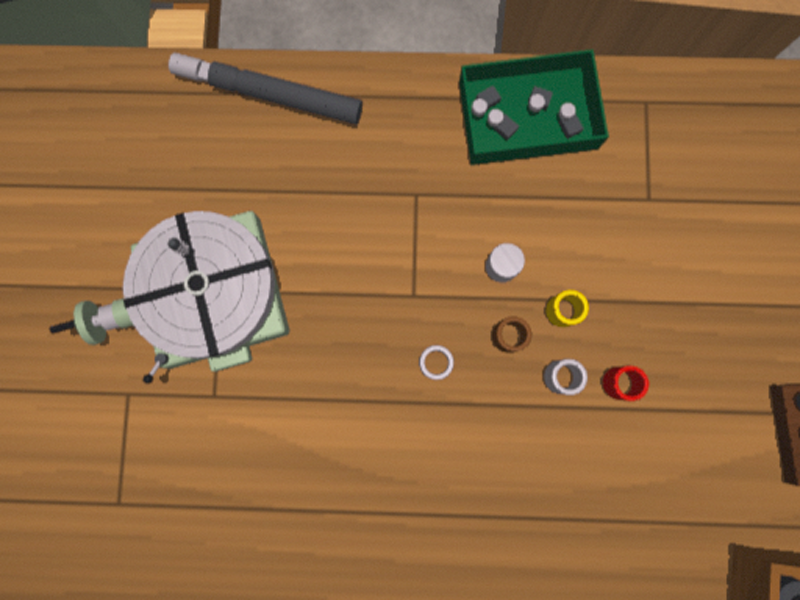

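View pics/side0.png

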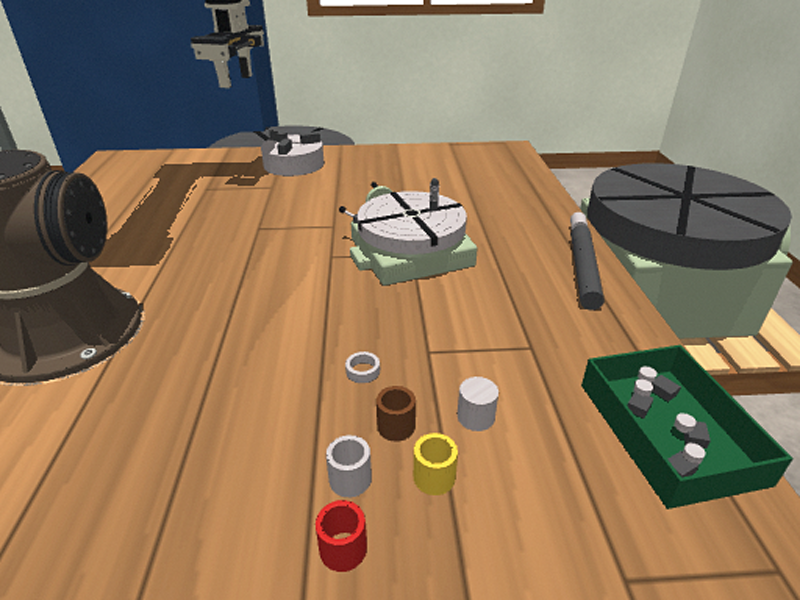

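The top view shows the grey sleeve at about (566,377), the collar at (437,362), the slug at (507,262), and the stud tip at about (174,244) with its foot near (186,254). In the side view the sleeve is at (349,465) and the stud at (435,195). I'll enlarge these next.

Run:
```python
import cv2,numpy as np
t=cv2.imread("pics/raw_top0.png");s=cv2.imread("pics/raw_side0.png")
def c(im,x0,y0,w,h,k,name):
    a=cv2.resize(im[y0:y0+h,x0:x0+w],None,fx=k,fy=k,interpolation=cv2.INTER_CUBIC)
    for i in range(0,w,10):
        cv2.putText(a,str(x0+i),(i*k,10),0,.35,(255,0,255),1);cv2.line(a,(i*k,12),(i*k,18),(255,0,255),1)
    for i in range(0,h,10):
        cv2.putText(a,str(y0+i),(0,i*k+4),0,.35,(255,0,255),1)
    return a
cv2.imwrite("pics/ct.png",c(t,340,220,80,50,10,""))
cv2.imwrite("pics/cs.png",np.hstack([c(t,95,140,40,40,10,""),c(s,260,105,40,40,10,"")]))
cv2.imwrite("pics/css.png",c(s,200,270,60,60,10,""))
```

```text
(no output)
```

View pics/ct.png

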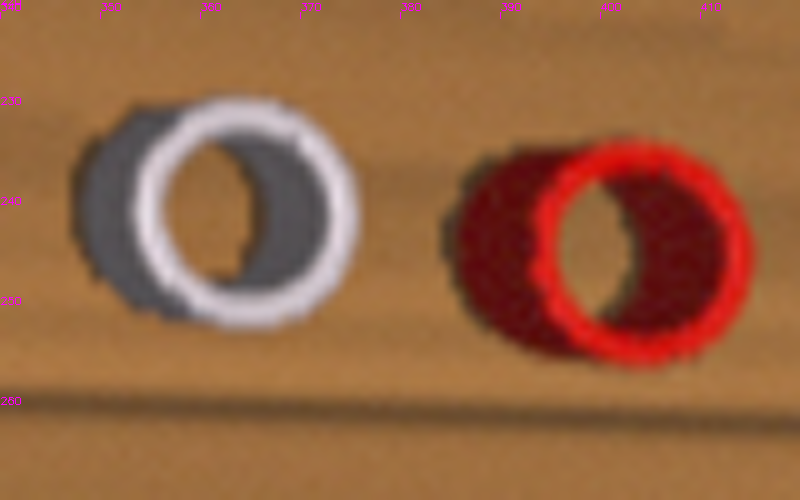

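View pics/cs.png

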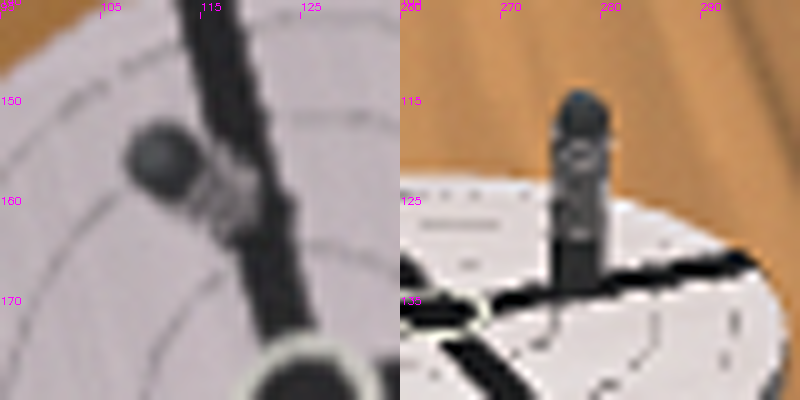

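View pics/css.png

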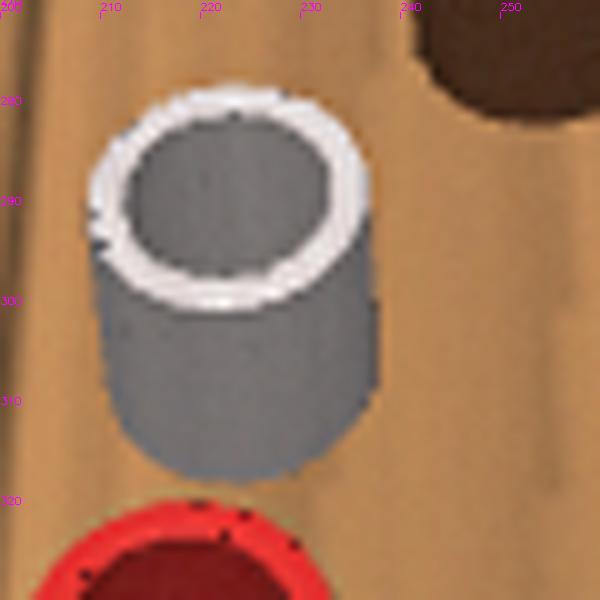

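```bash
cat > h.py <<'E'
import numpy as np,cv2
from plant import optics
C={}
for n in("side","top"):
    i=optics.camera_info(n);R=cv2.Rodrigues(np.array(i["rvec"]))[0];C[n]=(np.array(i["mtx"]),R,np.array(i["tvec"]).ravel())
def plane(n,uv,z):
    K,R,t=C[n];d=R.T@np.linalg.solve(K,[uv[0],uv[1],1]);c=-R.T@t
    return c+d*(z-c[2])/d[2]
def tri(a,b):
    P=[C[n][0]@np.c_[C[n][1],C[n][2]] for n in("top","side")]
    X=cv2.triangulatePoints(P[0],P[1],np.array(a,float),np.array(b,float)).ravel();return X[:3]/X[3]
def proj(n,p):
    K,R,t=C[n];q=K@(R@np.asarray(p,float)+t);return q[:2]/q[2]
E
python3 - <<'E'
from h import *
np.set_printoptions(precision=4,suppress=True)
k=.64
print("sleeve",plane("top",(364.2,240.7),.05),plane("side",(222.5,289.1),.05),tri((364.2,240.7),(222.5,289.1)))
for e in [(353,240.7),(375.5,240.7)]: print(plane("top",e,.05))
print("red",plane("top",(403.9,244.9),.05))
for nm,p,z in[("slug",(507,262),.05),("yellow",(571,307),.05),("brown",(513,334),.05),("collar",(437,362),.018)]: print(nm,plane("top",(p[0]*k,p[1]*k),z))
print("tip",plane("top",(111,155.5),.145),plane("side",(277.8,115.5),.145),tri((111,155.5),(277.8,115.5)))
print("foot side",plane("side",(277.5,133.5),.085),"disk c",plane("top",(196*k,283*k),.085))
f=plane("side",(277.5,133.5),.085)
print(proj("top",f))
for n in("top","side"):print(n,-C[n][1].T@C[n][2])
E
```

```text
sleeve [ 0.4621 -0.3077  0.05  ] [ 0.4618 -0.3089  0.05  ] [ 0.4619 -0.308   0.0489]
[ 0.4613 -0.2834  0.05  ]
[ 0.4628 -0.3322  0.05  ]
red [ 0.4555 -0.3936  0.05  ]
slug [ 0.6221 -0.2204  0.05  ]
yellow [ 0.5595 -0.3113  0.05  ]
brown [ 0.5188 -0.2294  0.05  ]
collar [ 0.4773 -0.1247  0.018 ]
tip [0.6164 0.2255 0.145 ] [0.6166 0.2215 0.145 ] [0.617  0.2264 0.1429]
foot side [0.6187 0.2289 0.085 ] disk c [0.574  0.2137 0.085 ]
[120.0495 160.6564]
top [ 0.4487 -0.0777  0.9019]
side [ 0.4955 -0.7111  0.54  ]
```

Sizes and heights agree: the sleeve rim comes out 49 mm wide at z≈0.05, and the stud lies 45 mm from the table centre. The sleeve is at (0.462, −0.308) and the stud axis at about (0.617, 0.226). I'll grip the sleeve at yaw −140°, with the jaws between the red and yellow tubes. The arm swings along an arc to avoid the inner reach limit.

Call:
{"api": "servo_tool", "payload": {
  "rows": [
    [[0.034,0.002,0],[0,0,0.5],0],
    [[0.034,0.002,0],[0,0,0.5],0],
    [[0.034,0.002,0],[0,0,0.5],0],
    [[0.034,0.002,0],[0,0,0.5],0],
    [[0.034,0.002,0],[0,0,0.5],0],
    [[0.034,0.002,0],[0,0,0.5],0],
    [[0.034,0.002,0],[0,0,0.5],0],
    [[0.034,0.002,0],[0,0,0.5],0],
    [[0.034,0.002,0],[0,0,0.5],0],
    [[0.034,0.002,0],[0,0,0.5],0],
    [[0.034,0.002,0],[0,0,0.5],0],
    [[0.034,0.002,0],[0,0,0.5],0],
    [[0.034,0.002,0],[0,0,0.5],0],
    [[0.034,0.002,0],[0,0,0.5],0],
    [[0.034,0.002,0],[0,0,0.5],0],
    [[0.034,0.002,0],[0,0,0.5],0],
    [[0.034,0.002,0],[0,0,0.5],0],
    [[0.034,0.002,0],[0,0,0.5],0]
  ]
}}

```text
clock: 1.6
tool_pos: [0.6089, 0.2205, 0.226]
orientation: [179.9, -0.0, -71.1]
force: [1.0, 0.3, 0.4]
opening: 0.0873
```

```bash
cat > go.py <<'E'
import numpy as np,sys
from plant import telemetry
# usage: go.py x y z yaw n -> per-row constant body shift
x,y,z,yaw,n=map(float,sys.argv[1:]);n=int(n)
o=telemetry.get_obs();p=o["tool_pos"];y0=o["orientation"][2]
print(p.round(4),o["orientation"].round(2),o["force"].round(1),o["joint_pos"].round(1),"open",round(o["opening"],4))
d=(yaw-y0+180)%360-180;u=round(-d/n/6,3);st=-u*6
M=np.zeros((2,2))
for k in range(n):
    a=np.radians(y0+st*k);M+=np.array([[np.cos(a),np.sin(a)],[np.sin(a),-np.cos(a)]])
s=np.linalg.solve(M,[x-p[0],y-p[1]]);print("shift",s.round(5),"dz",round(-(z-p[2])/n,5),"turn",u)
E
python3 go.py .462 -.308 .16 -140 18
```

```text
[0.6089 0.2205 0.226 ] [ 1.7995e+02 -1.0000e-02 -7.1100e+01] [1.  0.3 0.4] [ 37.1  18.   -3.   -0.  -69.  -18.2] open 0.0873
shift [0.03236 0.00107] dz 0.00366 turn 0.638
```

Call:
{"api": "servo_tool", "payload": {
  "rows": [
    [[0.0324,0.0011,0.0037],[0,0,0.638],0],
    [[0.0324,0.0011,0.0037],[0,0,0.638],0],
    [[0.0324,0.0011,0.0037],[0,0,0.638],0],
    [[0.0324,0.0011,0.0037],[0,0,0.638],0],
    [[0.0324,0.0011,0.0037],[0,0,0.638],0],
    [[0.0324,0.0011,0.0037],[0,0,0.638],0],
    [[0.0324,0.0011,0.0037],[0,0,0.638],0],
    [[0.0324,0.0011,0.0037],[0,0,0.638],0],
    [[0.0324,0.0011,0.0037],[0,0,0.638],0],
    [[0.0324,0.0011,0.0037],[0,0,0.638],0],
    [[0.0324,0.0011,0.0037],[0,0,0.638],0],
    [[0.0324,0.0011,0.0037],[0,0,0.638],0],
    [[0.0324,0.0011,0.0037],[0,0,0.638],0],
    [[0.0324,0.0011,0.0037],[0,0,0.638],0],
    [[0.0324,0.0011,0.0037],[0,0,0.638],0],
    [[0.0324,0.0011,0.0037],[0,0,0.638],0],
    [[0.0324,0.0011,0.0037],[0,0,0.638],0],
    [[0.0324,0.0011,0.0037],[0,0,0.638],0],
    [[0,0,0],[0,0,0],0],
    [[0,0,0],[0,0,0],0]
  ]
}}

```text
clock: 3.27
tool_pos: [0.4608, -0.3082, 0.1596]
orientation: [180.0, -0.0, -140.0]
force: [0.7, 0.1, 1.0]
opening: 0.0875
```

```bash
python3 go.py .462 -.308 .014 -140 1
python3 - <<'E'
from plant import optics
import cv2
cv2.imwrite("pics/side1.png",cv2.resize(optics.snapshot("side")[:,:,::-1],(800,600)))
E
```

```text
[ 0.4608 -0.3082  0.1596] [ 1.7995e+02 -2.0000e-02 -1.4001e+02] [0.7 0.1 1. ] [-13.5  12.4 -20.   -0.  -57.6 -36.5] open 0.0875
shift [-0.00106 -0.00063] dz 0.14563 turn -0.001
```

View pics/side1.png

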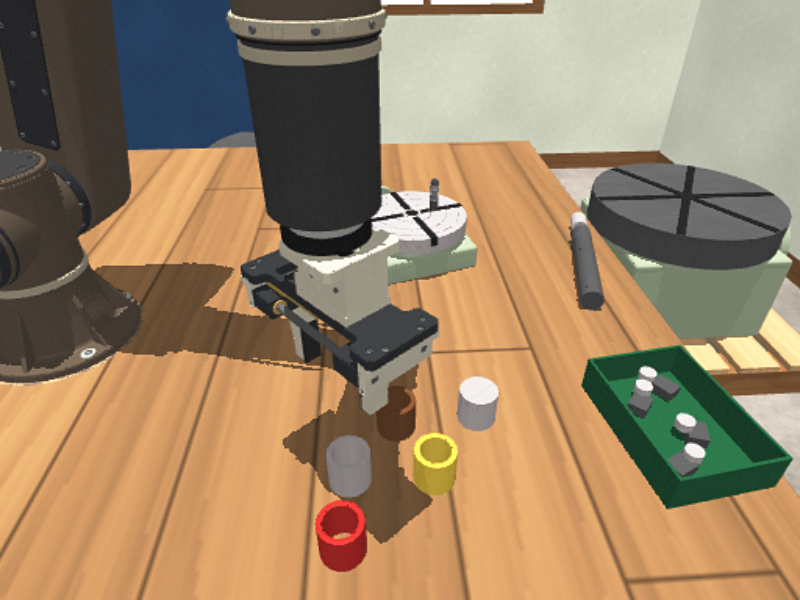

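The picture shows the open jaws above the sleeve (349,465), lying along the free diagonal between red (341,535) and yellow (435,463). I'll descend and close.

Call:
{"api": "servo_tool", "payload": {
  "rows": [
    [[-0.001,-0.0006,0.015],[0,0,0],0],
    [[0,0,0.02],[0,0,0],0],
    [[0,0,0.02],[0,0,0],0],
    [[0,0,0.02],[0,0,0],0],
    [[0,0,0.015],[0,0,0],0],
    [[0,0,0.015],[0,0,0],0],
    [[0,0,0.015],[0,0,0],0],
    [[0,0,0.01],[0,0,0],0],
    [[0,0,0.01],[0,0,0],0],
    [[0,0,0.005],[0,0,0],0],
    [[0,0,0],[0,0,0],0],
    [[0,0,0],[0,0,0],0]
  ]
}}

```text
clock: 4.32
tool_pos: [0.4639, -0.307, 0.0151]
orientation: [-180.0, -0.0, -139.8]
force: [-0.2, -0.0, 0.1]
opening: 0.0877
```

Call:
{"api": "servo_tool", "payload": {
  "rows": [
    [[0,0,0],[0,0,0],0.3],
    [[0,0,0],[0,0,0],0.4],
    [[0,0,0],[0,0,0],0.5],
    [[0,0,0],[0,0,0],0.7],
    [[0,0,0],[0,0,0],1],
    [[0,0,0],[0,0,0],1],
    [[0,0,0],[0,0,0],1],
    [[0,0,0],[0,0,0],1],
    [[0,0,0],[0,0,0],1],
    [[0,0,0],[0,0,0],1]
  ]
}}

```text
clock: 5.15
tool_pos: [0.4636, -0.3071, 0.0151]
orientation: [-180.0, 0.0, -139.8]
force: [-0.2, -0.1, 1.6]
opening: 0.0489
```

Opening 49 mm, so the sleeve is held. Lifting.

Call:
{"api": "servo_tool", "payload": {
  "rows": [
    [[0,0,-0.005],[0,0,0],1],
    [[0,0,-0.01],[0,0,0],1],
    [[0,0,-0.02],[0,0,0],1],
    [[0,0,-0.02],[0,0,0],1],
    [[0,0,-0.02],[0,0,0],1],
    [[0,0,-0.02],[0,0,0],1],
    [[0,0,-0.02],[0,0,0],1],
    [[0,0,-0.02],[0,0,0],1],
    [[0,0,-0.02],[0,0,0],1],
    [[0,0,-0.02],[0,0,0],1],
    [[0,0,-0.02],[0,0,0],1],
    [[0,0,-0.01],[0,0,0],1],
    [[0,0,0],[0,0,0],1],
    [[0,0,0],[0,0,0],1]
  ]
}}

```text
clock: 6.32
tool_pos: [0.4632, -0.3067, 0.2198]
orientation: [180.0, 0.0, -139.9]
force: [-0.6, -0.1, -4.0]
opening: 0.0489
```

```bash
python3 go.py .577 .13 .215 -86 18
python3 - <<'E'
from plant import optics
import cv2
cv2.imwrite("pics/side2.png",cv2.resize(optics.snapshot("side")[:,:,::-1],(800,600)))
E
```

```text
[ 0.4632 -0.3067  0.2198] [ 1.7999e+02  4.0000e-02 -1.3987e+02] [-0.6 -0.1 -4. ] [-13.3   9.6 -15.1  -0.  -65.2 -36.5] open 0.0489
shift [-0.02564  0.00444] dz 0.00027 turn -0.499
```

View pics/side2.png

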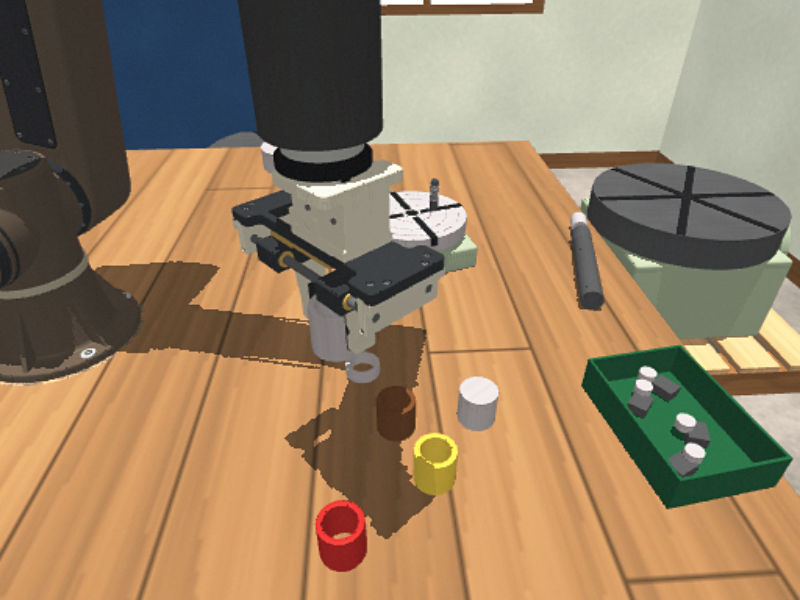

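The sleeve is held upright at (332,325), with its weight of 4 N on the wrist, and the bystanders haven't moved. Next I'll carry it toward the table.

Call:
{"api": "servo_tool", "payload": {
  "rows": [
    [[-0.015,0.003,0],[0,0,-0.3],1],
    [[-0.0256,0.0044,0],[0,0,-0.5],1],
    [[-0.0256,0.0044,0],[0,0,-0.5],1],
    [[-0.0256,0.0044,0],[0,0,-0.5],1],
    [[-0.0256,0.0044,0],[0,0,-0.5],1],
    [[-0.0256,0.0044,0],[0,0,-0.5],1],
    [[-0.0256,0.0044,0],[0,0,-0.5],1],
    [[-0.0256,0.0044,0],[0,0,-0.5],1],
    [[-0.0256,0.0044,0],[0,0,-0.5],1],
    [[-0.0256,0.0044,0],[0,0,-0.5],1],
    [[-0.0256,0.0044,0],[0,0,-0.5],1],
    [[-0.0256,0.0044,0],[0,0,-0.5],1],
    [[-0.0256,0.0044,0],[0,0,-0.5],1],
    [[-0.0256,0.0044,0],[0,0,-0.5],1],
    [[-0.0256,0.0044,0],[0,0,-0.5],1],
    [[-0.0256,0.0044,0],[0,0,-0.5],1],
    [[-0.0256,0.0044,0],[0,0,-0.5],1],
    [[-0.015,0.003,0],[0,0,-0.3],1],
    [[0,0,0],[0,0,0],1]
  ]
}}

```text
clock: 7.95
tool_pos: [0.5788, 0.1108, 0.2178]
orientation: [179.8, -0.0, -88.0]
force: [0.2, 0.5, -3.9]
opening: 0.0486
```

```bash
python3 go.py .615 .2265 .19 -86 10
```

```text
[0.5788 0.1108 0.2178] [ 1.7983e+02 -3.0000e-02 -8.8010e+01] [ 0.2  0.5 -3.9] [ 29.8  13.  -11.1  -0.1 -66.1 -27.8] open 0.0486
shift [-0.01137 -0.0042 ] dz 0.00278 turn -0.033
```

Call:
{"api": "servo_tool", "payload": {
  "rows": [
    [[-0.012,-0.0044,0.002],[0,0,0],1],
    [[-0.012,-0.0044,0.002],[0,0,0],1],
    [[-0.012,-0.0044,0.002],[0,0,0],1],
    [[-0.012,-0.0044,0.002],[0,0,0],1],
    [[-0.012,-0.0044,0.002],[0,0,0],1],
    [[-0.012,-0.0044,0.002],[0,0,0],1],
    [[-0.012,-0.0044,0.002],[0,0,0],1],
    [[-0.012,-0.0044,0.002],[0,0,0],1],
    [[-0.012,-0.0044,0.002],[0,0,0],1],
    [[-0.009,-0.003,0.002],[0,0,0],1],
    [[0,0,0],[0,0,0],1],
    [[0,0,0],[0,0,0],1]
  ]
}}

```text
clock: 8.95
tool_pos: [0.6189, 0.2271, 0.1994]
orientation: [180.0, -0.0, -88.2]
force: [-0.9, -0.7, -3.8]
opening: 0.0488
```

```bash
python3 go.py .617 .228 .175 -88 1
python3 - <<'E'
from plant import optics
import cv2,numpy as np
for n,(x,y,w,h) in {"side":(225,70,110,100),"top":(80,110,120,90)}.items():
    im=optics.snapshot(n)[:,:,::-1].copy(); cv2.imwrite(f"pics/raw_{n}3.png",im)
    cv2.imwrite(f"pics/{n}3.png",cv2.resize(im[y:y+h,x:x+w],None,fx=6,fy=6,interpolation=cv2.INTER_CUBIC))
E
```

```text
[0.6189 0.2271 0.1994] [ 1.7996e+02 -3.0000e-02 -8.8210e+01] [-0.9 -0.7 -3.8] [ 37.1  20.1  -3.6  -0.  -66.4 -35.3] open 0.0488
shift [-0.00093  0.00186] dz 0.02444 turn -0.035
```

View pics/side3.png

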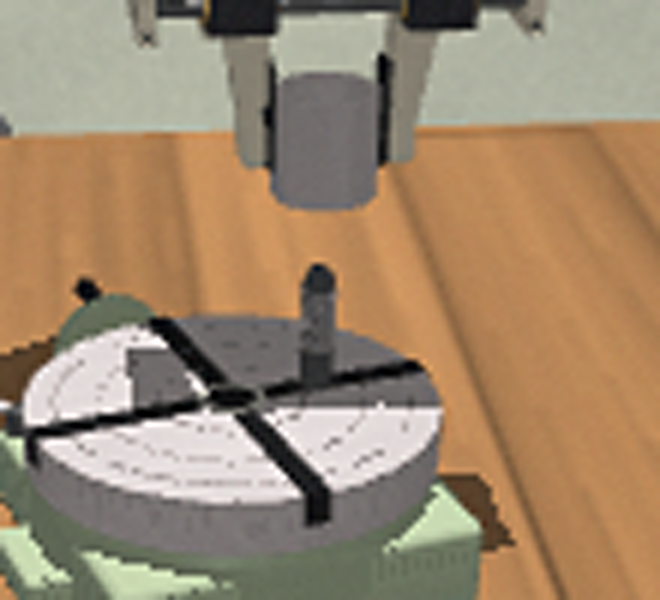

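View pics/top3.png

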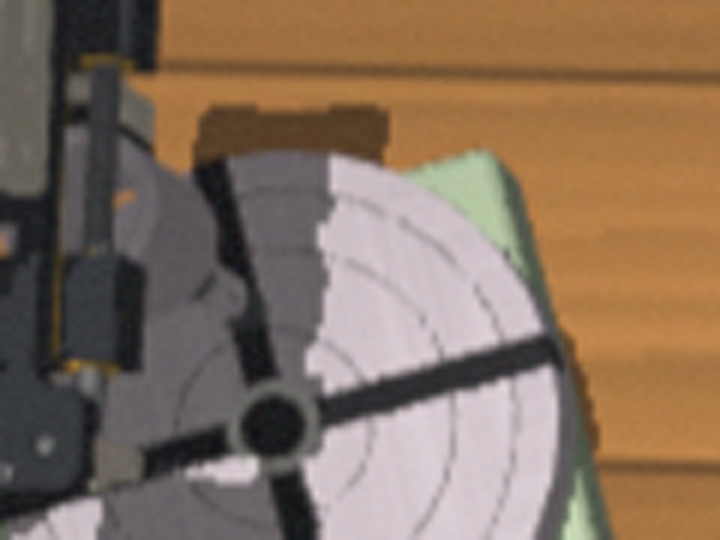

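Run:
```python
from h import *
for y in(.2225,.2255,.2285):print(y,proj("side",(.6189,y-.025,.185)), "tip",proj("side",(.617,y,.147)),"footnear",proj("side",(.617,y-.0085,.085)),"tip top",proj("top",(.617,y,.147)), "sl right-bottom top", proj("top",(.6189,y-.025,.185)))
```

```text
0.2225 [280.13337295 105.17189242] tip [277.9077671  114.69513323] footnear [277.49638928 135.7299202 ] tip top [112.14405008 154.99810586] sl right-bottom top [117.68577387 149.8392418 ]
0.2255 [280.00240897 104.76597496] tip [277.78781614 114.2829377 ] footnear [277.38076669 135.27889404] tip top [110.66737074 154.96015325] sl right-bottom top [116.13285953 149.79976123]
0.2285 [279.87211631 104.36213821] tip [277.66845412 113.87276599] footnear [277.26569599 134.83002076] tip top [109.19091998 154.9222065 ] sl right-bottom top [114.58019791 149.7602871 ]
```

The side view shows the sleeve's axis at crop column 324 and the stud's at 318, about 2.5 mm apart in x. In y they agree within 1–2 mm. I'll move 2 mm in x and descend over the tip.

Call:
{"api": "servo_tool", "payload": {
  "rows": [
    [[0.0005,0.002,0.005],[0,0,0],1],
    [[0,0,0.01],[0,0,0],1],
    [[0,0,0.01],[0,0,0],1],
    [[0,0,0.01],[0,0,0],1],
    [[0,0,0.01],[0,0,0],1],
    [[0,0,0.01],[0,0,0],1],
    [[0,0,0.005],[0,0,0],1],
    [[0,0,0],[0,0,0],1],
    [[0,0,0],[0,0,0],1]
  ]
}}

```text
clock: 9.8
tool_pos: [0.617, 0.2259, 0.1396]
orientation: [180.0, -0.0, -88.2]
force: [0.8, 0.2, -3.5]
opening: 0.0489
```

```bash
python3 go.py .617 .228 .101 -88 1
python3 - <<'E'
from plant import optics
import cv2,numpy as np
for n,(x,y,w,h) in {"side":(225,70,110,100)}.items():
    im=optics.snapshot(n)[:,:,::-1].copy(); cv2.imwrite(f"pics/{n}4.png",cv2.resize(im[y:y+h,x:x+w],None,fx=6,fy=6,interpolation=cv2.INTER_CUBIC))
E
```

```text
[0.617  0.2259 0.1396] [ 1.7997e+02 -4.0000e-02 -8.8240e+01] [ 0.8  0.2 -3.5] [ 37.1  22.5  -8.2   0.  -59.3 -35.3] open 0.0489
shift [-2.11e-03 -6.00e-05] dz 0.03857 turn -0.041
```

View pics/side4.png

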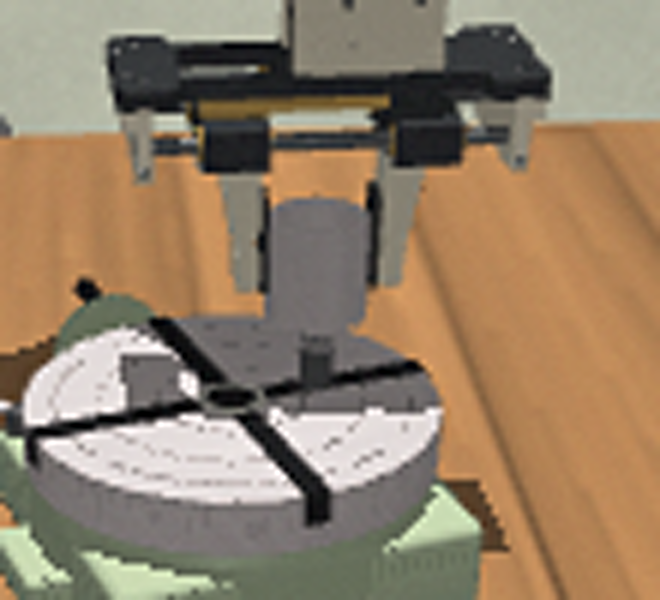

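The stud has entered the bore; the axes are aligned at column 317 and there is no contact force. I'll go down to 3 mm above the face, then feel for contact.

Call:
{"api": "servo_tool", "payload": {
  "rows": [
    [[0,0,0.008],[0,0,0],1],
    [[0,0,0.008],[0,0,0],1],
    [[0,0,0.008],[0,0,0],1],
    [[0,0,0.008],[0,0,0],1],
    [[0,0,0.004],[0,0,0],1],
    [[0,0,0],[0,0,0],1],
    [[0,0,0],[0,0,0],1]
  ]
}}

```text
clock: 10.43
tool_pos: [0.6169, 0.2259, 0.1035]
orientation: [180.0, -0.0, -88.2]
force: [0.2, -0.7, -2.7]
opening: 0.0486
```

Call:
{"api": "servo_tool", "payload": {
  "rows": [
    [[0,0,0.001],[0,0,0],1],
    [[0,0,0.001],[0,0,0],1],
    [[0,0,0.001],[0,0,0],1],
    [[0,0,0],[0,0,0],1]
  ]
}}

```text
clock: 10.77
tool_pos: [0.617, 0.226, 0.101]
orientation: [-180.0, 0.0, -88.3]
force: [0.0, -0.5, -3.3]
opening: 0.0491
```

Call:
{"api": "servo_tool", "payload": {
  "rows": [
    [[0,0,0.0007],[0,0,0],1],
    [[0,0,0],[0,0,0],1],
    [[0,0,0.0007],[0,0,0],1],
    [[0,0,0],[0,0,0],1]
  ]
}}

```text
clock: 11.1
tool_pos: [0.617, 0.226, 0.1002]
orientation: [-180.0, 0.0, -88.2]
force: [-2.2, -1.3, 2.3]
opening: 0.0489
```

The vertical force went from −3.4 to +2.3 N at TCP z=0.100, so the sleeve is standing on the face as predicted. I'll release slowly.

Call:
{"api": "servo_tool", "payload": {
  "rows": [
    [[0,0,0],[0,0,0],0.4],
    [[0,0,0],[0,0,0],0.3],
    [[0,0,0],[0,0,0],0.2],
    [[0,0,0],[0,0,0],0.1],
    [[0,0,0],[0,0,0],0],
    [[0,0,0],[0,0,0],0],
    [[0,0,0],[0,0,0],0],
    [[0,0,0],[0,0,0],0],
    [[0,0,0],[0,0,0],0],
    [[0,0,0],[0,0,0],0]
  ]
}}

```text
clock: 11.93
tool_pos: [0.617, 0.226, 0.0995]
orientation: [180.0, -0.0, -88.3]
force: [0.3, -0.1, -0.1]
opening: 0.0876
```

Call:
{"api": "servo_tool", "payload": {
  "rows": [
    [[0,0,-0.005],[0,0,0],0],
    [[0,0,-0.01],[0,0,0],0],
    [[0,0,-0.01],[0,0,0],0],
    [[0,0,-0.01],[0,0,0],0],
    [[0,0,-0.02],[0,0,0],0],
    [[0,0,-0.02],[0,0,0],0],
    [[0,0,-0.02],[0,0,0],0],
    [[0,0,-0.02],[0,0,0],0],
    [[0.03,0,-0.01],[0,0,0],0],
    [[0.03,0,0],[0,0,0],0],
    [[0.03,0,0],[0,0,0],0],
    [[0.03,0,0],[0,0,0],0],
    [[0.03,0,0],[0,0,0],0],
    [[0.03,0,0],[0,0,0],0],
    [[0,0,0],[0,0,0],0]
  ]
}}

```text
clock: 13.18
tool_pos: [0.6223, 0.0419, 0.2263]
orientation: [-179.9, -0.0, -88.4]
force: [0.7, 0.2, 0.2]
opening: 0.0875
```

Run:
```python
from plant import optics
import cv2,numpy as np
for n in("side","top"):
    im=optics.snapshot(n)[:,:,::-1].copy();cv2.imwrite(f"pics/{n}5.png",cv2.resize(im,(800,600),interpolation=cv2.INTER_CUBIC))
    x,y,w,h={"side":(225,70,110,100),"top":(80,110,120,90)}[n]
    cv2.imwrite(f"pics/{n}5c.png",cv2.resize(im[y:y+h,x:x+w],None,fx=6,fy=6,interpolation=cv2.INTER_CUBIC))
```

```text
(no output)
```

View pics/side5.png

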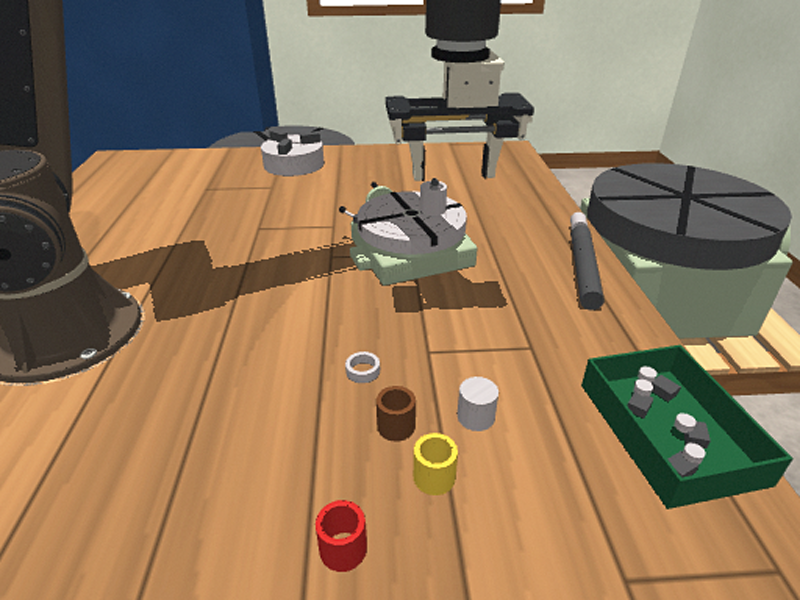

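View pics/side5c.png

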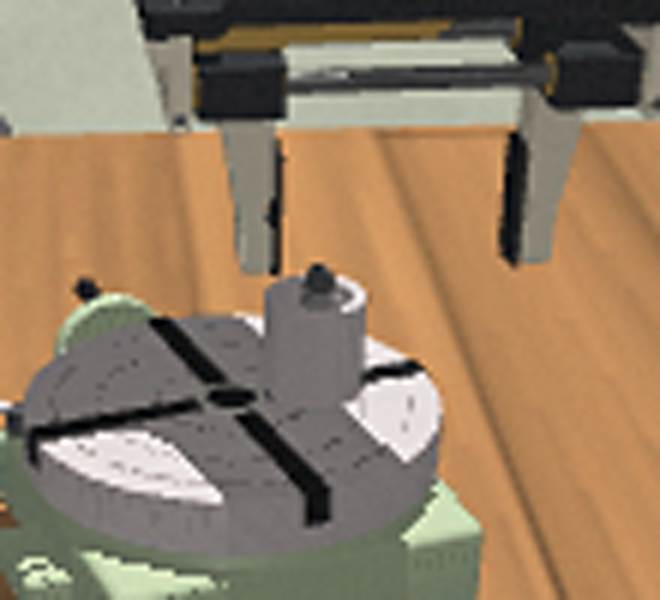

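View pics/top5.png

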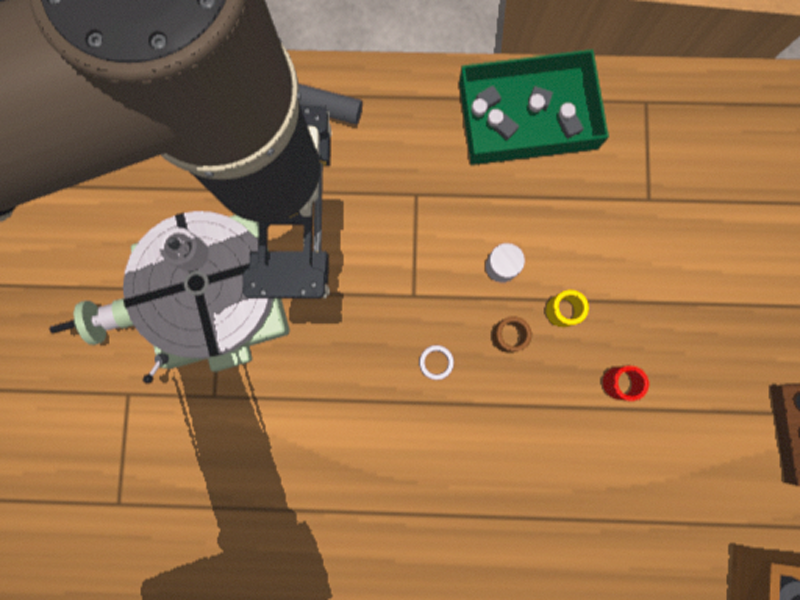

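The sleeve stands upright on the face with the stud tip showing at the middle of its bore (side crop (319,275)). The collar (437,362) and slug (507,262) haven't moved, and the gripper is clear. I'll hand in the job.

```bash
python3 -c "
from plant import ctrl;print(ctrl.close_job())"
```

```text
the job is handed in; nothing more can be done
None
```

The tall sleeve is standing flat on the rotary table's face with the stud inside it. I lowered it until it touched, then let go, and the job was handed in at about 13.3 s on the robot's clock.

- **Contact:** the vertical force changed from −3.4 N (sleeve hanging) to +2.3 N at a tool height of 0.100 m. That is the height expected for the sleeve resting on the face.
- **Final pictures:** the sleeve is upright with the stud tip near the middle of its bore, to within a few millimetres by eye. The collar and slug are at the same pixel positions as at the start, and the gripper is well clear.
- **Disagreements:** the two cameras differed by a few millimetres on the stud's y position (0.2215 to 0.229 m). The measured tool position was about 2 mm off the intended x when I gripped the sleeve. I corrected for this by comparing the sleeve with the stud in the side view before lowering. No check failed.

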